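# Bring the lazy susan round to its index pin

### The job

Move the red-headed index pin from its wooden block into the hole in the ear of the lazy susan's base, fully home and upright. Then push the lazy susan round by one of its posts, anticlockwise seen from above, until you feel its brass lug come to rest firmly but gently against the pin, and leave it resting there; the final pressing needs only some 5 N and about 20 N on the turntable is already too much. The two egg cups must stay standing on the turntable and the other things must stay where they are.

Things in the scene. Friction and masses are not known exactly. Their poses are not given: they have to be found in the camera images.
- base: fixed dark steel base of the lazy susan, 200 mm across and 13 mm high, with an ear on its own -y side: a block 50 mm (x) by 44 mm (y) and 30 mm high, centred 153 mm from the axle. Origin on the turning axis, on the worktop; z up.
- hole (a point): mouth of the index hole in the top of the ear, 30 mm above the worktop and 150 mm from the axle; the hole is 15.5 mm wide (pin 14 mm), chamfered at the mouth, 22 mm deep, vertical.
- axle (a point): the turning axis (vertical) at the height of the platter's top, 30 mm above the worktop.
- platter: round pale wooden turntable, 250 mm across, top 30 mm above the worktop, with four dark posts and a brass lug. Turns freely, friction about 0.12 N m (1.2 N at a post), no spring or catch; stays where left; the lug passes over the ear. Origin on the axle at worktop height; its axes agree with the base's when the lug touches a centred pin; it starts 0.8 to 1.5 rad clockwise of that.
- lug_face (a point): middle of the leading face of the brass lug, 150 mm from the axle, 43 mm above the worktop. The lug is a bar 14 mm wide, 36 to 50 mm above the worktop, out to 162 mm from the axle. Resting against the seated pin, this point's x axis points at the pin, whose centre line is 7 mm ahead; the pin has about 1 mm of play in its hole and may lean 0.08 rad, so the exact stop must be felt.
- post_1 (a point): dark upright wooden post on the platter, 16 mm thick, from 30 to 72 mm above the worktop (foot 24 mm wide up to 34 mm), 105 mm from the axle; this point is on its centre line, 55 mm above the worktop. post_1 stands 45 degrees anticlockwise of the lug's place on the platter.
- post_2 (a point): like post_1, 90 degrees farther anticlockwise on the platter.
- post_3 (a point): like post_1, 180 degrees farther round.
- post_4 (a point): like post_1, 270 degrees farther anticlockwise (45 degrees clockwise of the lug).
- pin_block: fixed wooden block, 60 x 60 mm and 30 mm high, origin at the centre of its underside; the pin is parked in a 15.5 mm hole in its middle that is 22 mm deep.
- pin_center (a point): loose index pin, 90 g, upright, 78 mm long: steel shaft 14 mm thick, foot tapered to 10 mm, on top a red cylindrical head 24 mm wide and 24 mm high. This point is on its axis, 39 mm above the foot; the middle of the head is 27 mm above it. Parked, and also when home in the ear, this point is 47 mm above the worktop. z is its axis, up.
- egg_cup_blue: blue glazed egg cup, 46 mm wide, 53 mm high, standing loose on the platter about 36 mm from the axle; origin at the centre of its foot, z up.
- egg_cup_wood: wooden egg cup, 47 mm wide, 57 mm high, standing loose on the platter about 36 mm from the axle; origin at the centre of its foot, z up.
- stone_bottle: stoneware bottle, brown above and cream below, 66 mm wide, 157 mm high; a bystander. Origin at the centre of its underside.
Not all that is in view belongs to the job. Leave any pink or turquoise look-alike of the egg_cup_blue alone.

How it is judged:
By the outcome, as a careful person would: the job done as asked, in the order asked, and still so for the second after the job is handed in, with the robot touching nothing.
It also fails if it takes over 58 s, if anything falls off the work surface, if the arm or the gripper's body presses on something with over 40 N, if the wrist force passes 120 N, or if a joint passes its speed limit or range.

### The arm

A 6-joint arm with a two-finger parallel gripper is mounted at the origin on a cart in front of the work surface, level with it; the furniture and walls round the work are solid. World frame = base frame: x ahead of the robot, y to its left, z up, the work surface at z = 0. Lengths are in m, angles in rad, forces in N, time in s.
With the tool pointing down it reaches from about 0.375 to 0.9 m from the base axis. Payload 3.1 kg.
Tool frame: the origin (TCP) lies at the very end of the fingers, on their centre line; the grasp point (between the pads) lies 19 mm behind it; z points along the fingers, y is the direction in which the jaws open and shut (so a half turn about z gives the same grasp; the last joint's range is limited). The gripper opens to 85 mm and grips with 20 to 120 N. Pads are 22 mm wide; open, the fingers measure 114 mm over their backs; the gripper's body (76 mm by 85 mm) begins 54 mm behind the grasp point. The pads swing forward as they close: fully open they stand 13 mm farther back than shut.
Start: joints at [-1.45, 0.527, 1.433, -0, 1.181, -0.178], TCP at [0.184, -0.597, 0.231] pointing down, gripper open.
Joint ranges: [-3.08, 3.08], [-0.75, 2.2], [0.22, 2.44], [-1.43, 4.57], [0, 2.65], [-2.85, 2.85]. Speed limits (rad/s): [2.79, 2.79, 3.14, 3.14, 3.14, 3.14].

### API

Orientations are given as a unit quaternion [x, y, z, w].
In Python, from station import * gives the robot as it stands.
- The arm moves only by the tool jog_arm, never from a script. Its argument "motion" is a list of rows, each a list of 5 numbers: the shift along the world's x, y, z in cm, then the turn about the world's z in degrees, then the closure in counts, from 0 (fully open) to 255 (shut). In form: [[tx, ty, tz, yaw, jaw], ...]. A call has 1 to 10 rows; each row shifts and turns the pose as measured when the row begins; what a row does not reach is not made up. A row lasts 1/12 s, in which the tool goes at most 41.7 mm and 7.16 degrees, less where a joint would pass 70% of its speed; a pose out of reach is approached as far as the arm can. A call with a gripper value outside its range is refused whole. The fingers move at their own pace and stop on an object; "squeeze" is the grip in N (left out, the last holds). Time passes only in rows, so rows that do not move let the fingers close. It gives the time, the measured TCP pose, the force and the opening at its end, in the units of the state.
- sense(): the state, without advancing time (a new reading comes with each control period).
- snapshot(name): name is "scene" or "top" or "wrist"; returns a dict with "img" (400x640x3 uint8, red, green, blue), "depth" (400x640 float32, m along the optical axis (not along the pixel's ray), 0 where there is no reading), "intrinsics" (3x3 intrinsics, pixels), "dist_coeffs" ([k1, k2, p1, p2, k3] as OpenCV has them; the pictures are not rectified), "eye" and "attitude" of the camera in the world. Camera axes: x right, y down, z forward; pixel columns grow to the right and rows downward; lengths in m; the calibration is good to about 2 mm. A picture is of the moment at which its call begins.
- sign_off(): hands the job in, once; it reports no verdict.
The state is a dict: "t": time; "q": joint angles; "qd": joint speeds; "tau": joint torques, N m; "tcp_pos": TCP position; "tool_rot": TCP orientation; "force": force on the tool from outside, world axes, zero at the start; "ft_torque": the same for the moment, N m; "finger_gap": opening from 0.0 (shut) to 1.0 (fully open).
Only numpy, scipy, OpenCV 4.12 (cv2) and the standard library are available. Lean on these libraries where they do the work, as an engineer would, in place of code of your own. Each camera call takes 0.05 s, during which the arm holds its last target.

## Working session

There is one attempt and no reset: what is moved stays moved. The work goes in short steps, Python scripts to look and compute and a tool call to move; the robot and the scene stay as the last step left them, time stands still between calls to the robot, and variables do not carry over. Pictures are saved under pics/ and viewed, and the job is handed in when it is done.

Besides the shell and the picture viewer there is one more tool, called after ">>>" by a JSON object that holds its "op" and its "data", one argument or row to a line. jog_arm: Moves the arm, as the interface text tells. Its arguments: {"type":"object","properties":{"motion":{"type":"array","items":{"type":"array","items":{"type":"number"}}},"squeeze":{"type":"number"}},"required":["motion"]}

```bash
ls; mkdir -p pics; cat > h.py <<'E'
from station import *
import numpy as np, cv2, pickle
def save(n,fn):
    s=snapshot(n); cv2.imwrite('pics/'+fn+'.png',s['img'][:,:,::-1]); pickle.dump(s,open('pics/'+fn+'.pkl','wb')); return s
def load(fn): return pickle.load(open('pics/'+fn+'.pkl','rb'))
def R(s):
    a=np.array(s['attitude'],float)
    if a.shape==(3,3): return a
    from scipy.spatial.transform import Rotation as Ro
    return Ro.from_quat(a).as_matrix()
def ray(s,px):
    p=cv2.undistortPoints(np.array(px,float).reshape(-1,1,2),np.array(s['intrinsics'],float),np.array(s['dist_coeffs'],float)).reshape(-1,2)
    d=np.c_[p,np.ones(len(p))]@R(s).T
    return np.array(s['eye'],float),d
def onz(s,px,z):
    e,d=ray(s,px); return e+d*((z-e[2])/d[:,2])[:,None]
def dep(s,px):
    px=np.array(px).reshape(-1,2); e,d=ray(s,px); z=np.array([np.median(s['depth'][int(v)-1:int(v)+2,int(u)-1:int(u)+2]) for u,v in px]); return e+d*z[:,None]
def proj(s,P):
    Rm=R(s); rv,_=cv2.Rodrigues(Rm.T); t=-Rm.T@np.array(s['eye'],float)
    return cv2.projectPoints(np.array(P,float).reshape(-1,1,3),rv,t,np.array(s['intrinsics'],float),np.array(s['dist_coeffs'],float))[0].reshape(-1,2)
E
python3 - <<'E'
from h import *
for n in ['scene','top','wrist']:
    s=save(n,n+'0'); print(n,s['eye'],s['attitude'],s['intrinsics'])
print(sense())
E
```

```text
pics
scene [ 0.14990553 -0.88138322  0.61776838] [ 0.85209743 -0.16724744  0.10770745 -0.4841047 ] [[419.40555049   0.         315.9211178 ]
 [  0.         419.40555049 198.3040987 ]
 [  0.           0.           1.        ]]
top [ 0.32197145 -0.05563927  1.17924866] [ 0.71314287 -0.69524568  0.06458898 -0.06236148] [[471.10968001   0.         321.20761975]
 [  0.         471.10968001 202.16568154]
 [  0.           0.           1.        ]]
wrist [ 0.25361875 -0.57437033  0.37274594] [ 0.7961588  -0.58745093 -0.08734779  0.11577101] [[304.95586267   0.         318.64563734]
 [  0.         304.95586267 196.6369433 ]
 [  0.           0.           1.        ]]
{'t': 0.15, 'q': array([-1.45047448e+00,  5.28254862e-01,  1.43359674e+00, -1.81444045e-05,
        1.18139069e+00, -1.78520442e-01]), 'qd': array([-0.00038714, -0.00253894, -0.00422436, -0.00124224, -0.00122398,
        0.00039311]), 'tau': array([ 4.42402879e-04, -4.42744696e+01, -1.78275597e+01, -2.07876042e-04,
        5.65098875e-03,  6.87299689e-06]), 'tcp_pos': array([ 0.18395408, -0.59675118,  0.23056062]), 'tool_rot': array([ 9.88856565e-01,  1.48869115e-01,  1.56115615e-05, -8.24710854e-04]), 'force': array([ 0.03993297, -0.34168589,  0.39015667]), 'ft_torque': array([ 0.0396715 ,  0.00557736, -0.02167784]), 'finger_gap': 1.0000510930662685}
```

View pics/scene0.png

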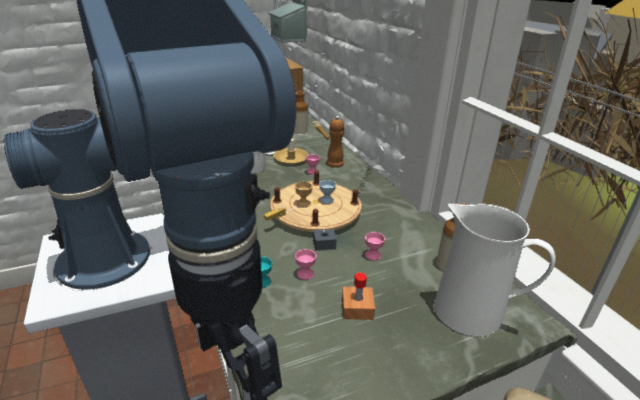

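View pics/top0.png

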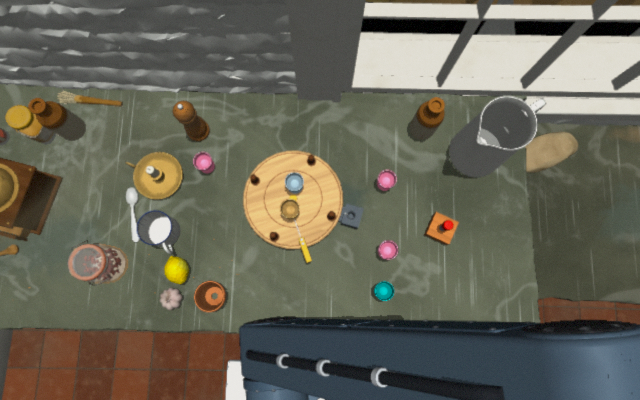

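View pics/wrist0.png

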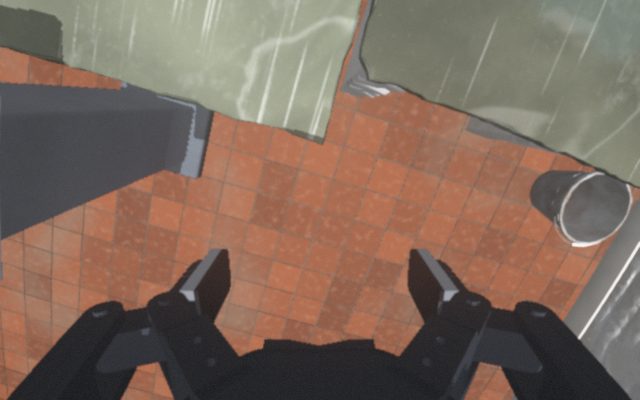

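The scene view shows the red-headed pin at (360,283) and the ear at (324,240). In the top view the platter is at (293,200), the ear at (351,215), the brass lug at (305,248) and the pin at (447,226). The blue cup is at (294,183) and the wooden one at (290,210), both on the platter. The pink and turquoise cups are off it.

```bash
cat > m.py <<'E'
from h import *
def comp(mask,area=8):
    n,l,st,c=cv2.connectedComponentsWithStats(mask.astype(np.uint8)); return [(c[i].round(1),st[i]) for i in range(1,n) if st[i,4]>=area]
E
python3 - <<'E'
from m import *
s=load('top0'); I=s['img']; hsv=cv2.cvtColor(I,cv2.COLOR_RGB2HSV); H,S,V=[hsv[...,i].astype(int) for i in range(3)]
def roi(m,x0,y0,x1,y1):
    o=np.zeros_like(m); o[y0:y1,x0:x1]=m[y0:y1,x0:x1]; return o
red=roi(((H<4)|(H>176))&(S>200)&(V>120),425,205,465,250)
for c,st in comp(red): print('red',c,st,onz(s,c,.086),onz(s,c,.074),dep(s,c))
blk=roi((H<14)&(S>120),420,200,465,250)
for c,st in comp(blk,50): print('blk',c,st,onz(s,c,.03))
pl=roi((S>60)&(H>8)&(H<25)&(V>100),235,140,350,260)
cs=max(cv2.findContours(pl.astype(np.uint8),cv2.RETR_EXTERNAL,cv2.CHAIN_APPROX_NONE)[0],key=cv2.contourArea)
P=onz(s,cs.reshape(-1,2),.03)
from scipy.optimize import least_squares
f=lambda p:np.hypot(P[:,0]-p[0],P[:,1]-p[1])-p[2]
r=least_squares(f,[P[:,0].mean(),P[:,1].mean(),.125],loss='soft_l1',f_scale=.001); print('platter',r.x)
lug=roi((H>20)&(H<32)&(S>170)&(V>100),285,190,325,275)
for c,st in comp(lug,5): print('lug',c,st,onz(s,c,.05))
post=roi((V<75),240,145,345,250)
for c,st in comp(post,8): print('post',c,st,onz(s,c,.06),dep(s,c))
cv2.imwrite('pics/cropA.png',cv2.resize(I[140:280,230:365,::-1],None,fx=4,fy=4,interpolation=cv2.INTER_CUBIC))
cv2.imwrite('pics/cropB.png',cv2.resize(I[195:255,415:475,::-1],None,fx=8,fy=8,interpolation=cv2.INTER_CUBIC))
E
```

```text
red [447.8 224.7] [444 221   9   9  62] [[ 0.4749023  -0.35330055  0.086     ]] [[ 0.47658094 -0.35656781  0.074     ]] [[ 0.47484541 -0.35318981  0.08640672]]
blk [446.6 224.6] [436 217  22  16 185] [[ 0.48290488 -0.36562466  0.03      ]]
blk [435.7 235.9] [425 230  21  14  67] [[ 0.45434915 -0.33845021  0.03      ]]
platter [0.53839942 0.01418981 0.1243549 ]
lug [293.  196.7] [290 195   7   5  22] [[0.53899847 0.01251591 0.05      ]]
lug [305.6 252.9] [301 244  10  19  97] [[ 0.40317883 -0.02244576  0.05      ]]
post [310.9 161. ] [308 159   7   5  28] [[ 0.62733483 -0.02879531  0.06      ]] [[ 0.62783756 -0.02875112  0.05815733]]
post [254.6 180.4] [252 178   6   6  28] [[0.5749752  0.10657395 0.06      ]] [[0.57341676 0.10557476 0.06689427]]
post [330.7 216.9] [328 215   7   5  23] [[ 0.49005537 -0.08030518  0.06      ]] [[ 0.48888115 -0.08013287  0.06781899]]
post [341.7 223.3] [339 221   6   5  13] [[ 0.47524782 -0.10697603  0.06      ]] [[ 0.48260923 -0.10944158  0.00624581]]
post [274.4 236.9] [271 234   7   6  24] [[0.4385361  0.05264318 0.06      ]] [[0.43734782 0.05153933 0.07140978]]
```

View pics/cropA.png

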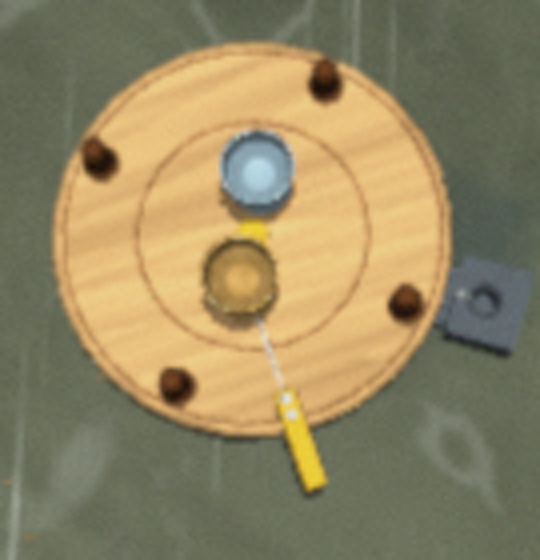

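View pics/cropB.png

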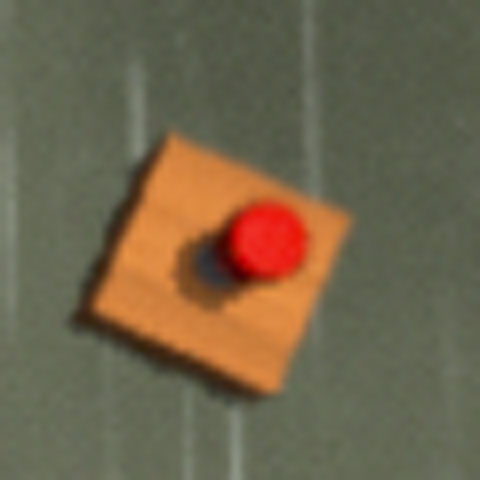

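```bash
python3 - <<'E'
from m import *
s=load('top0')
k=np.array([[173,133],[352,218],[275,395],[92,312]])/8+[415,195]-.5
P=onz(s,k,.03); print(P,P.mean(0), np.linalg.norm(np.diff(P,axis=0),axis=1))
h=onz(s,[[484/4+230,300/4+140]],.03)[0]; print('hole',h)
ax=onz(s,[[293.2,199]],.05)
A=np.array([.5384,.0142]); d=h[:2]-A; print('hole r',np.hypot(*d),np.degrees(np.arctan2(d[1],d[0])))
I=s['img']; cv2.imwrite('pics/cropE.png',cv2.resize(I[200:235,330:375,::-1],None,fx=16,fy=16,interpolation=cv2.INTER_CUBIC))
for n,u in [('p2',(310.9,159.5)),('p3',(254,179.5)),('p1',(331.2,216)),('p4',(274.2,236)),('lugtip',(308.5,262)),('lugroot',(301.8,237.5))]:
    p=onz(s,[u],.072 if n[0]=='p' else .05)[0,:2]-A; print(n,p,np.hypot(*p),np.degrees(np.arctan2(p[1],p[0])))
E
```

```text
[[ 0.51574909 -0.34068518  0.03      ]
 [ 0.49074154 -0.39484993  0.03      ]
 [ 0.43572617 -0.36999349  0.03      ]
 [ 0.45960506 -0.31492784  0.03      ]] [ 0.47545546 -0.35511411  0.03      ] [0.05965901 0.06036997 0.06002022]
hole [ 0.50059237 -0.13094232  0.03      ]
hole r 0.14998570113943627 -104.60032793730612
p2 [ 0.08941726 -0.04317541] 0.09929532963518158 -25.773723465274163
p3 [0.03604052 0.09218378] 0.09897862495934356 68.64630123984692
p1 [-0.04795537 -0.09538261] 0.10675935048440867 -116.69180993297144
p4 [-0.09900211  0.03784448] 0.10598878508130781 159.08017878189943
lugtip [-0.15659705 -0.04421401] 0.16271912800319613 -164.23336726366122
lugroot [-0.09862049 -0.02637633] 0.10208678598489283 -165.02653439178022
```

View pics/cropE.png

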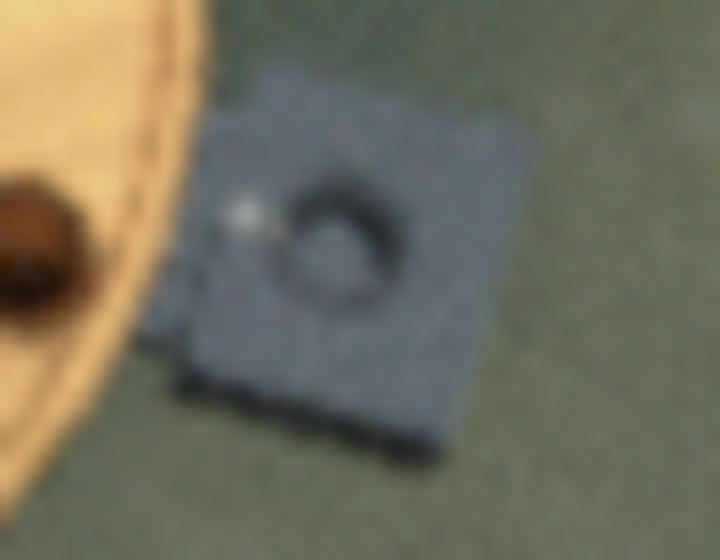

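Candidates for the pin: there is only one red-headed object, at top (448,225), and the enlarged crop confirms it on its 60 mm block. It measures (0.475,-0.354), against a block centre of (0.4755,-0.355). The hole is 150.0 mm from the fitted axle, so both hold up. Now moving over the pin, with the yaw set so the jaws will open tangentially at the ear.

>>> {"op": "jog_arm", "data": {
  "motion": [
    [2.9, 2.4, 0, 5.8, 0],
    [2.9, 2.4, 0, 5.8, 0],
    [2.9, 2.4, 0, 5.8, 0],
    [2.9, 2.4, 0, 5.8, 0],
    [2.9, 2.4, 0, 5.8, 0],
    [2.9, 2.4, 0, 5.8, 0],
    [2.9, 2.4, 0, 5.8, 0],
    [2.9, 2.4, 0, 5.8, 0],
    [2.9, 2.4, 0, 5.8, 0],
    [2.9, 2.4, 0, 5.8, 0]
  ],
  "squeeze": 40
}}

```text
t: 0.98
tcp_pos: [0.4759, -0.3513, 0.2271]
tool_rot: [0.783, 0.622, -0.001, -0.001]
force: [-0.3, -0.4, 0.2]
finger_gap: 1.0
```

```bash
cat > st.py <<'E'
from m import *
def st():
    a=sense(); q=a['tool_rot']; print('t',round(a['t'],2),'tcp',np.round(a['tcp_pos'],4),'yaw',round(float(np.degrees(2*np.arctan2(q[1],q[0]))),2),'F',np.round(a['force'],2),'M',np.round(a['ft_torque'],2),'gap',round(a['finger_gap'],3),'q',np.round(a['q'],2)); return a
E
python3 - <<'E'
from st import *
st(); save('wrist','w1')
E
```

```text
t 0.98 tcp [ 0.4759 -0.3513  0.2271] yaw 76.93 F [-0.29 -0.41  0.25] M [-0.02 -0.04  0.  ] gap 1.0 q [-0.82  0.49  1.52 -0.    1.13 -0.59]
```

View pics/w1.png

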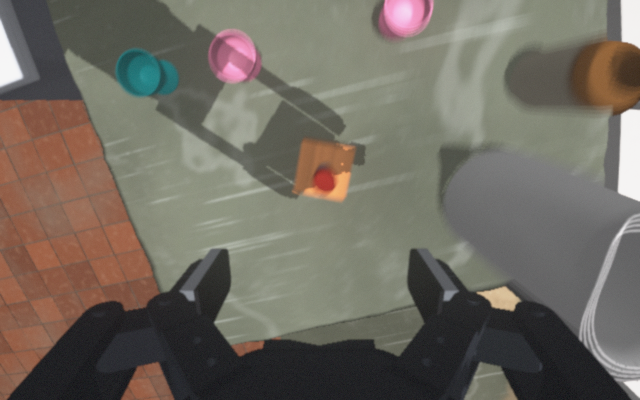

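The wrist view shows the block at (325,170) with the pin head at (325,180), midway between the fingers. The jug is to the right, and I'm checking its clearance while I wait for the arm to settle.

>>> {"op": "jog_arm", "data": {
  "motion": [
    [0, 0, 0, 0, 0],
    [0, 0, 0, 0, 0]
  ]
}}

```text
t: 1.2
tcp_pos: [0.4836, -0.3423, 0.2266]
tool_rot: [0.778, 0.628, 0.002, -0.001]
force: [0.1, 1.2, -0.9]
finger_gap: 1.002
```

```bash
python3 - <<'E'
from st import *
st(); s=save('wrist','w2')
I=s['img']; hsv=cv2.cvtColor(I,cv2.COLOR_RGB2HSV); H,S,V=[hsv[...,i].astype(int) for i in range(3)]
red=((H<4)|(H>176))&(S>190)&(V>80); red[:120]=0; red[230:]=0; red[:,:250]=0; red[:,400:]=0
for c,t in comp(red,30): print(c,t,onz(s,c,.08),onz(s,c,.086),dep(s,c))
d=s['depth']; vv,uu=np.mgrid[100:300:4,380:640:4]; e,r=ray(s,np.c_[uu.ravel(),vv.ravel()]); P=e+r*d[vv.ravel(),uu.ravel()][:,None]
P=P[(P[:,2]>.03)&(d[vv.ravel(),uu.ravel()]>.1)&(P[:,0]>.54)]; D=np.hypot(P[:,0]-.475,P[:,1]+.354); i=np.argsort(D)[:5]; print(P[i],D[i])
E
```

```text
t 1.2 tcp [ 0.4836 -0.3423  0.2266] yaw 77.8 F [ 0.1   1.16 -0.88] M [-0.02  0.01 -0.03] gap 1.002 q [-0.81  0.49  1.52  0.    1.13 -0.6 ]
[[ 0.5400239  -0.34670398  0.26339969]
 [ 0.63002451 -0.38438525  0.22557776]
 [ 0.63005577 -0.38688273  0.22575363]
 [ 0.63130079 -0.38155997  0.22661488]
 [ 0.63125341 -0.3829744   0.22402788]] [0.06543194 0.15797424 0.15850415 0.15871197 0.1589171 ]
```

```bash
python3 - <<'E'
from st import *
st(); s=load('w2')
I=s['img']; cv2.imwrite('pics/c2.png',cv2.resize(I[110:230,260:400,::-1],None,fx=5,fy=5,interpolation=cv2.INTER_CUBIC))
hsv=cv2.cvtColor(I,cv2.COLOR_RGB2HSV); H,S,V=[hsv[...,i].astype(int) for i in range(3)]
red=((H<6)|(H>174))&(S>170)&(V>60); red[:120]=0; red[230:]=0; red[:,:250]=0; red[:,400:]=0
for c,t in comp(red,30): print(c,t,onz(s,c,.08),onz(s,c,.086),dep(s,c))
E
```

```text
t 1.25 tcp [ 0.4831 -0.3428  0.2266] yaw 77.73 F [0.97 0.18 0.25] M [ 0.03 -0.04  0.01] gap 1.003 q [-0.81  0.49  1.52  0.    1.13 -0.6 ]
[315.9 195.8] [305 185  22  23 380] [[ 0.47818727 -0.3520363   0.08      ]] [[ 0.47861171 -0.35034222  0.086     ]] [[ 0.47860364 -0.35037443  0.08588591]]
```

View pics/c2.png

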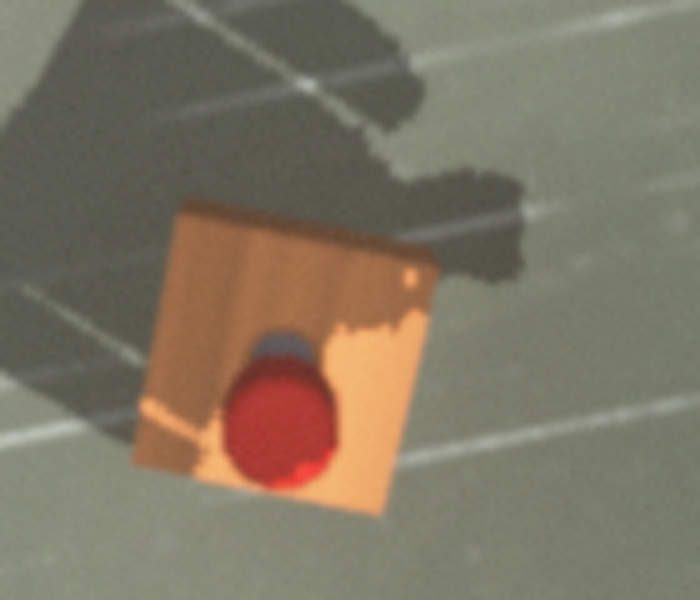

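>>> {"op": "jog_arm", "data": {
  "motion": [
    [-0.3, -0.4, -2.5, -1.2, 0],
    [-0.3, -0.4, -2.5, -1, 0],
    [0, 0, -2.5, 0, 0],
    [0, 0, -1.5, 0, 0],
    [0, 0, 0, 0, 0],
    [0, 0, 0, 0, 0]
  ]
}}

```text
t: 1.75
tcp_pos: [0.471, -0.3596, 0.1353]
tool_rot: [0.796, 0.606, 0.001, 0.002]
force: [0.4, 0.2, 0.3]
finger_gap: 0.999
```

```bash
python3 - <<'E'
from st import *
s=save('wrist','w3'); st()
I=s['img']
hsv=cv2.cvtColor(I,cv2.COLOR_RGB2HSV); H,S,V=[hsv[...,i].astype(int) for i in range(3)]
red=((H<6)|(H>174))&(S>170)&(V>60); red[:,:250]=0; red[:,400:]=0
for c,t in comp(red,30): print(c,t,onz(s,c,.08),onz(s,c,.086),dep(s,c))
E
```

```text
t 1.8 tcp [ 0.471  -0.3597  0.1354] yaw 74.55 F [-0.35  0.47 -0.28] M [-0.   -0.03  0.01] gap 0.999 q [-0.84  0.61  1.6   0.    0.93 -0.57]
[325.9 204.7] [310 187  33  34 830] [[ 0.47787023 -0.35191738  0.08      ]] [[ 0.47823604 -0.34997238  0.086     ]] [[ 0.4782161  -0.35007837  0.08567304]]
```

View pics/w3.png

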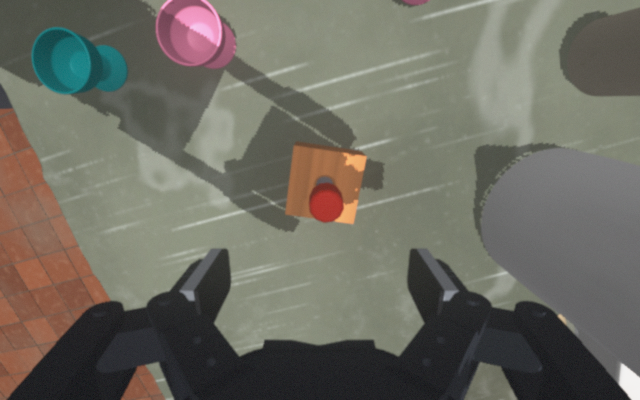

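>>> {"op": "jog_arm", "data": {
  "motion": [
    [0.6, 0.8, -1, 0.8, 0],
    [0, 0, -0.5, 0, 0],
    [0, 0, 0, 0, 0],
    [0, 0, 0, 0, 0]
  ]
}}

```text
t: 2.13
tcp_pos: [0.4782, -0.3538, 0.1226]
tool_rot: [0.792, 0.611, 0.001, 0.005]
force: [-0.2, 0.4, 0.4]
finger_gap: 1.002
```

```bash
python3 - <<'E'
from st import *
st()
E
```

```text
t 2.13 tcp [ 0.4782 -0.3538  0.1226] yaw 75.26 F [-0.2   0.39  0.41] M [ 0.02 -0.06 -0.01] gap 1.002 q [-0.83  0.62  1.61  0.    0.89 -0.57]
```

>>> {"op": "jog_arm", "data": {
  "motion": [
    [0, 0.2, -1.6, 0, 0],
    [0, 0, -1.6, 0, 0],
    [0, 0, -1.6, 0, 0],
    [0, 0, -1, 0, 0],
    [0, 0, 0, 0, 0],
    [0, 0, 0, 0, 0]
  ]
}}

```text
t: 2.63
tcp_pos: [0.4819, -0.3535, 0.067]
tool_rot: [0.791, 0.612, 0.001, 0.01]
force: [-0.1, -0.7, 0.4]
finger_gap: 1.0
```

```bash
python3 - <<'E'
from st import *
s=save('wrist','w4'); st()
I=s['img']
hsv=cv2.cvtColor(I,cv2.COLOR_RGB2HSV); H,S,V=[hsv[...,i].astype(int) for i in range(3)]
red=((H<6)|(H>174))&(S>170)&(V>60); red[:,:250]=0; red[:,400:]=0
for c,t in comp(red,30): print(c,t,onz(s,c,.08),onz(s,c,.086),dep(s,c))
E
```

```text
t 2.68 tcp [ 0.4819 -0.3535  0.0671] yaw 75.42 F [ 0.65 -0.09  0.27] M [ 0.03 -0.03 -0.01] gap 1.001 q [-0.82  0.71  1.64  0.    0.77 -0.57]
[311.7 264.9] [ 288  233   48   58 1919] [[ 0.47836541 -0.3507712   0.08      ]] [[ 0.47928144 -0.34744661  0.086     ]] [[ 0.47925026 -0.34755978  0.08579576]]
```

View pics/w4.png

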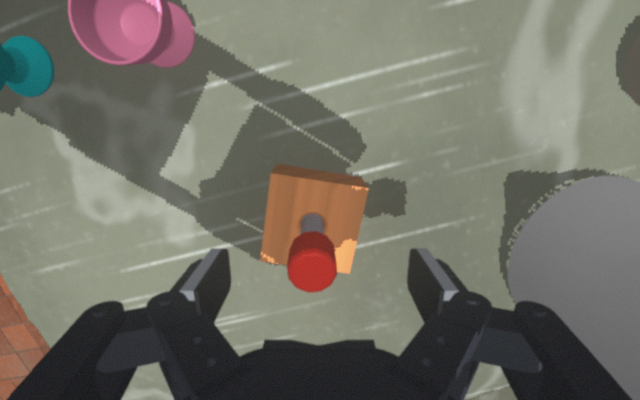

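>>> {"op": "jog_arm", "data": {
  "motion": [
    [-0.3, 0.2, -0.7, 0, 0],
    [0, 0, 0, 0, 0],
    [0, 0, 0, 0, 0]
  ]
}}

```text
t: 2.93
tcp_pos: [0.4798, -0.3524, 0.0617]
tool_rot: [0.791, 0.612, 0.002, 0.013]
force: [-0.3, 0.6, -0.5]
finger_gap: 0.995
```

```bash
python3 - <<'E'
from st import *
st()
E
```

```text
t 2.93 tcp [ 0.4798 -0.3524  0.0617] yaw 75.44 F [-0.28  0.57 -0.51] M [ 0.01 -0.01  0.05] gap 0.995 q [-0.82  0.71  1.65  0.    0.75 -0.57]
```

>>> {"op": "jog_arm", "data": {
  "motion": [
    [-0.1, 0.1, 0, 0, 80],
    [0, 0, 0, 0, 120],
    [0, 0, 0, 0, 160],
    [0, 0, 0, 0, 200],
    [0, 0, 0, 0, 255],
    [0, 0, 0, 0, 255],
    [0, 0, 0, 0, 255],
    [0, 0, 0, 0, 255]
  ],
  "squeeze": 40
}}

```text
t: 3.6
tcp_pos: [0.479, -0.3519, 0.0634]
tool_rot: [0.791, 0.612, 0.002, 0.014]
force: [-0.5, 0.3, -0.4]
finger_gap: 0.264
```

```bash
python3 - <<'E'
from st import *
st()
E
```

```text
t 3.6 tcp [ 0.479  -0.3519  0.0634] yaw 75.42 F [-0.49  0.27 -0.39] M [-0.02  0.04  0.01] gap 0.264 q [-0.82  0.71  1.66  0.    0.75 -0.57]
```

>>> {"op": "jog_arm", "data": {
  "motion": [
    [0, 0, 0.8, 0, 255],
    [0, 0, 0.8, 0, 255],
    [0, 0, 0.8, 0, 255],
    [0, 0, 1.2, 0, 255],
    [0, 0, 1.5, 0, 255],
    [0, 0, 1.5, 0, 255],
    [0, 0, 1, 0, 255],
    [0, 0, 0, 0, 255],
    [0, 0, 0, 0, 255]
  ]
}}

```text
t: 4.35
tcp_pos: [0.4789, -0.3515, 0.1469]
tool_rot: [0.791, 0.612, 0.002, 0.014]
force: [-0.4, -0.4, -1.0]
finger_gap: 0.265
```

```bash
python3 - <<'E'
from st import *
st(); save('wrist','w5');save('scene','s5')
E
```

```text
t 4.35 tcp [ 0.4789 -0.3515  0.1469] yaw 75.42 F [-0.35 -0.4  -1.04] M [-0.02  0.13  0.01] gap 0.265 q [-0.82  0.58  1.61  0.    0.92 -0.57]
```

View pics/w5.png

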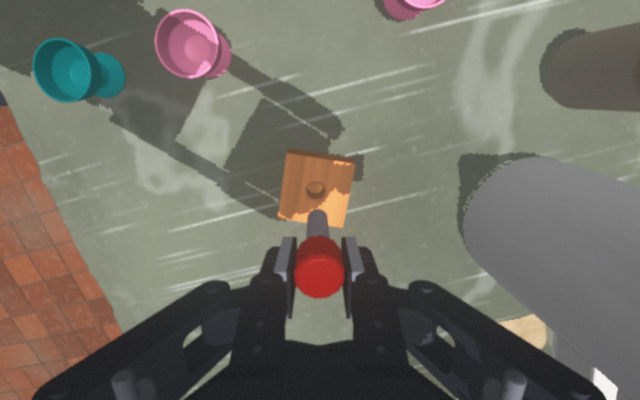

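View pics/s5.png

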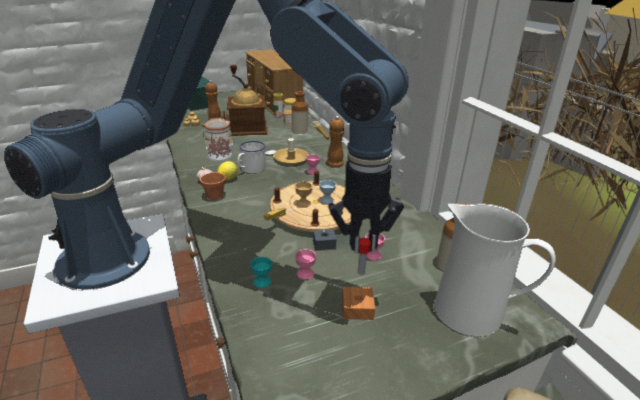

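The wrist view shows the pin held upright, with its head at (320,265), and the empty block hole directly below it at (316,189). That hole is also 30 mm high, so it gives me a servo reference for the ear hole.

>>> {"op": "jog_arm", "data": {
  "motion": [
    [0.2, 1.5, 0, 0, 255],
    [0.3, 2.6, 0, 0, 255],
    [0.3, 2.8, 0, 0, 255],
    [0.3, 2.8, 0, 0, 255],
    [0.3, 2.8, 0, 0, 255],
    [0.3, 2.8, 0, 0, 255],
    [0.3, 2.6, 0, 0, 255],
    [0.2, 1.8, 0, 0, 255],
    [0, 0.5, 0, 0, 255],
    [0, 0, 0, 0, 255]
  ]
}}

```text
t: 5.28
tcp_pos: [0.493, -0.1318, 0.1376]
tool_rot: [0.792, 0.61, -0.001, 0.004]
force: [-1.1, -0.2, -0.5]
finger_gap: 0.263
```

>>> {"op": "jog_arm", "data": {
  "motion": [
    [0, 0, 0, 0, 255]
  ]
}}

```text
t: 5.37
tcp_pos: [0.4926, -0.1312, 0.1371]
tool_rot: [0.792, 0.611, -0.002, 0.004]
force: [0.1, -0.0, -0.7]
finger_gap: 0.267
```

```bash
python3 - <<'E'
from st import *
st(); save('wrist','w6')
E
```

```text
t 5.37 tcp [ 0.4926 -0.1312  0.1371] yaw 75.3 F [ 0.14 -0.01 -0.74] M [0.03 0.   0.03] gap 0.267 q [-0.48  0.52  1.81 -0.01  0.81 -0.21]
```

View pics/w6.png

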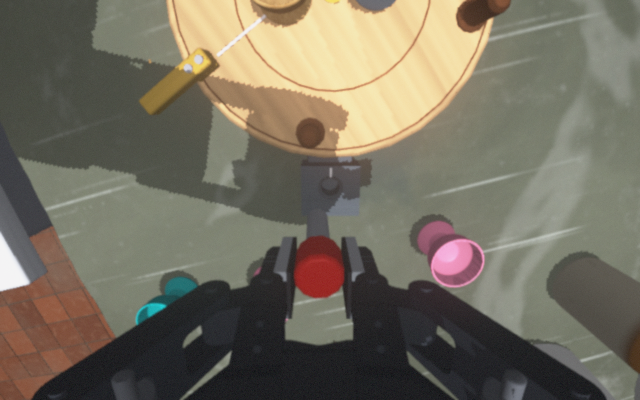

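```bash
python3 - <<'E'
from st import *
a=load('w5')['img'][165:245,275:365,::-1];b=load('w6')['img'][140:230,285:375,::-1]
cv2.imwrite('pics/c6.png',np.hstack([cv2.resize(x[:80],None,fx=4.4,fy=4.4,interpolation=cv2.INTER_CUBIC) for x in (a,b)]))
E
```

```text
(no output)
```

View pics/c6.png

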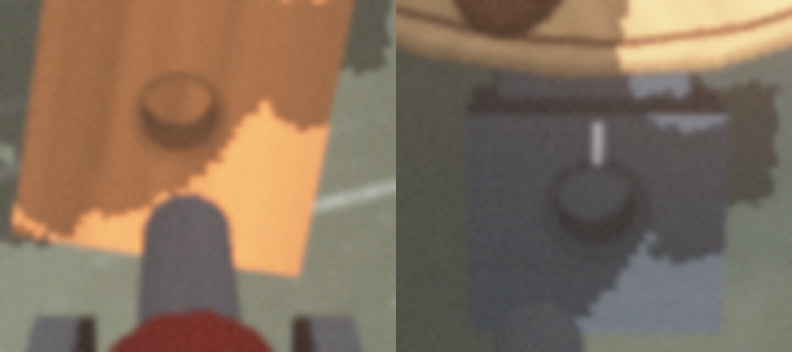

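```bash
python3 - <<'E'
from st import *
s5,s6=load('w5'),load('w6')
a=onz(s5,[[315.5,190.2]],.03)[0]; b=onz(s6,[[330.7,186.1]],.03)[0]
print('blockhole',a,'earhole',b, 'rel to tcp', a[:2]-[.4789,-.3515], b[:2]-[.4926,-.1312])
# pin head top in both
for s in (s5,s6):
    hsv=cv2.cvtColor(s['img'],cv2.COLOR_RGB2HSV); H,S,V=[hsv[...,i].astype(int) for i in range(3)]
    red=((H<6)|(H>174))&(S>170)&(V>60); print([ (c,t) for c,t in comp(red,300)])
E
```

```text
blockhole [ 0.47859873 -0.35057568  0.03      ] earhole [ 0.50425333 -0.12586204  0.03      ] rel to tcp [-0.00030127  0.00092432] [0.01165333 0.00533796]
[(array([318.9, 274.4]), array([ 294,  249,   50,   48, 1744], dtype=int32))]
[(array([318.8, 274.7]), array([ 294,  252,   50,   45, 1707], dtype=int32))]
```

```bash
cat > foot.py <<'E'
from st import *
from scipy.spatial.transform import Rotation as Ro
Rg=Ro.from_quat([.791,.612,.002,.014]); 
def foot():
    a=sense(); R6=Ro.from_quat(a['tool_rot'])
    off=Rg.inv().apply(np.array([.4786,-.3507,.008])-[.479,-.3519,.0634])
    ax=R6.apply(Rg.inv().apply([0,0,1]))
    f=a['tcp_pos']+R6.apply(off); print('foot',f.round(4),'axis',ax.round(3), 'toolz',R6.apply([0,0,1]).round(3)); return f
E
python3 -c "
from foot import *
st();foot()"
```

```text
t 5.42 tcp [ 0.4926 -0.1316  0.1371] yaw 75.25 F [-0.47 -0.26 -0.39] M [-0.    0.01 -0.02] gap 0.261 q [-0.48  0.52  1.81 -0.01  0.81 -0.21]
foot [ 0.4912 -0.1297  0.0818] axis [ 0.018 -0.012  1.   ] toolz [ 0.002 -0.007 -1.   ]
```

>>> {"op": "jog_arm", "data": {
  "motion": [
    [0.6, 0.2, -0.8, 0, 255],
    [0.5, 0.1, -0.8, 0, 255],
    [0, 0, -0.8, 0, 255],
    [0, 0, -0.6, 0, 255],
    [0, 0, 0, 0, 255],
    [0, 0, 0, 0, 255]
  ]
}}

```text
t: 5.92
tcp_pos: [0.5056, -0.1335, 0.1027]
tool_rot: [0.794, 0.608, -0.001, 0.004]
force: [0.1, -0.5, -0.8]
finger_gap: 0.265
```

```bash
python3 - <<'E'
from foot import *
s=save('wrist','w7');save('scene','s7'); st();foot()
I=s['img'];cv2.imwrite('pics/c7.png',cv2.resize(I[130:290,240:400,::-1],None,fx=3.75,fy=3.75,interpolation=cv2.INTER_CUBIC))
E
```

```text
t 6.02 tcp [ 0.5056 -0.1334  0.1031] yaw 74.87 F [-0.38 -0.13 -1.09] M [-0.01  0.01  0.02] gap 0.261 q [-0.47  0.59  1.8  -0.01  0.74 -0.2 ]
foot [ 0.5043 -0.1316  0.0478] axis [ 0.017 -0.011  1.   ] toolz [ 0.003 -0.009 -1.   ]
```

View pics/c7.png

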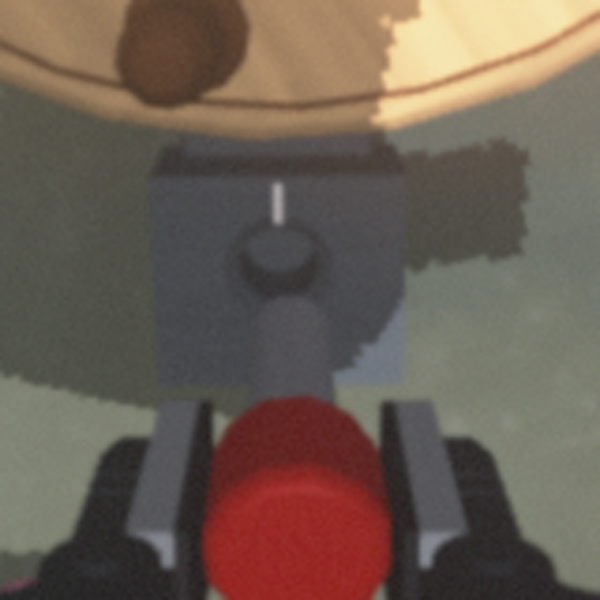

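View pics/s7.png

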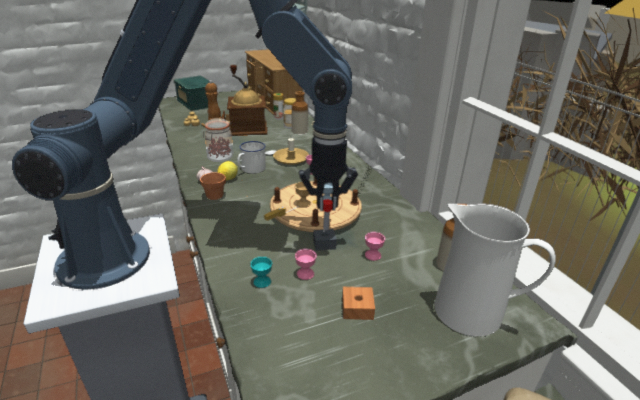

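```bash
python3 - <<'E'
from foot import *
s=load('w7'); f=foot()
print('hole',onz(s,[[314.4,199.3]],.03))
print('foot ctr proj',proj(s,f), 'hole-plane below foot', proj(s,[f[0],f[1],.03]))
th=np.linspace(0,2*np.pi,25)[:-1]
for r,z in((.005,0),(.007,.004)):
    p=proj(s,np.c_[f[0]+r*np.cos(th),f[1]+r*np.sin(th),np.full(24,f[2]+z)]); print(r,p[p[:,1].argmin()],p[:,0].min(),p[:,0].max())
E
```

```text
foot [ 0.5043 -0.1316  0.0478] axis [ 0.017 -0.011  1.   ] toolz [ 0.003 -0.009 -1.   ]
hole [[ 0.50424343 -0.12562896  0.03      ]]
foot ctr proj [[316.56790828 215.00864885]] hole-plane below foot [[316.62367603 206.61414985]]
0.005 [316.53716456 208.13741493] 309.2940474772253 323.8409967239984
0.007 [316.50998226 207.28239468] 306.182053806241 326.9246076279586
```

>>> {"op": "jog_arm", "data": {
  "motion": [
    [0, 0.5, -0.3, 0, 255],
    [0, 0, 0, 0, 255],
    [0, 0, 0, 0, 255]
  ]
}}

```text
t: 6.27
tcp_pos: [0.5058, -0.1282, 0.1005]
tool_rot: [0.794, 0.608, -0.001, 0.005]
force: [-0.0, -0.6, -1.7]
finger_gap: 0.266
```

```bash
python3 - <<'E'
from foot import *
s=save('wrist','w8'); st();f=foot()
I=s['img'];cv2.imwrite('pics/c8.png',cv2.resize(I[160:280,260:380,::-1],None,fx=5,fy=5,interpolation=cv2.INTER_CUBIC))
print('foot ctr proj',proj(s,f), 'hole-plane below foot', proj(s,[f[0],f[1],.03]))
E
```

```text
t 6.32 tcp [ 0.5056 -0.1281  0.1005] yaw 74.84 F [ 0.05  0.32 -0.62] M [0.   0.01 0.06] gap 0.269 q [-0.46  0.59  1.81 -0.01  0.73 -0.19]
foot [ 0.5043 -0.1263  0.0451] axis [ 0.016 -0.011  1.   ] toolz [ 0.004 -0.009 -1.   ]
foot ctr proj [[316.15266812 214.7574158 ]] hole-plane below foot [[316.19148204 207.56313441]]
```

View pics/c8.png

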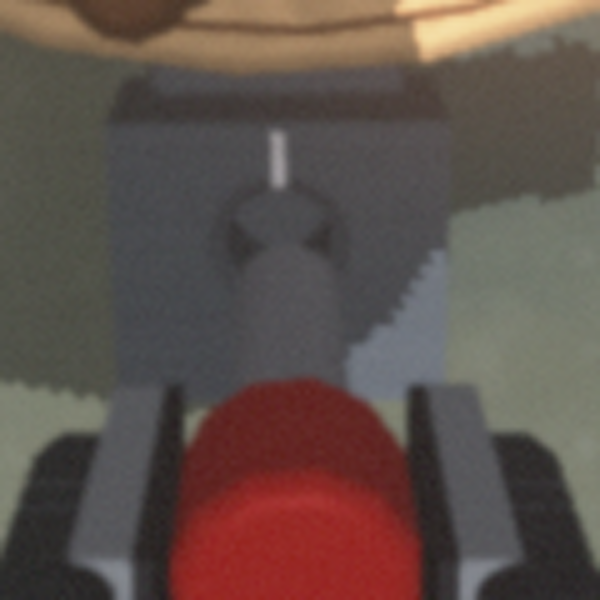

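The crop shows the pin foot about 1 mm right of the ear hole centre, which is at crop (280,235). I'm correcting that and going down in small steps, watching the force.

>>> {"op": "jog_arm", "data": {
  "motion": [
    [-0.1, 0.1, -0.5, 0, 255],
    [0, 0, -0.5, 0, 255],
    [0, 0, -0.4, 0, 255],
    [0, 0, 0, 0, 255]
  ]
}}

```text
t: 6.65
tcp_pos: [0.5049, -0.1268, 0.086]
tool_rot: [0.794, 0.608, -0.001, 0.006]
force: [-0.5, 0.9, -1.3]
finger_gap: 0.266
```

```bash
python3 - <<'E'
from foot import *
s=save('wrist','w9'); st();f=foot()
I=s['img'];cv2.imwrite('pics/c9.png',cv2.resize(I[160:280,260:380,::-1],None,fx=5,fy=5,interpolation=cv2.INTER_CUBIC))
E
```

```text
t 6.7 tcp [ 0.505  -0.1269  0.0862] yaw 74.88 F [ 0.44 -0.43 -0.73] M [ 0.03 -0.02  0.02] gap 0.265 q [-0.46  0.61  1.82 -0.01  0.7  -0.19]
foot [ 0.5038 -0.1251  0.0308] axis [ 0.014 -0.01   1.   ] toolz [ 0.006 -0.01  -1.   ]
```

View pics/c9.png

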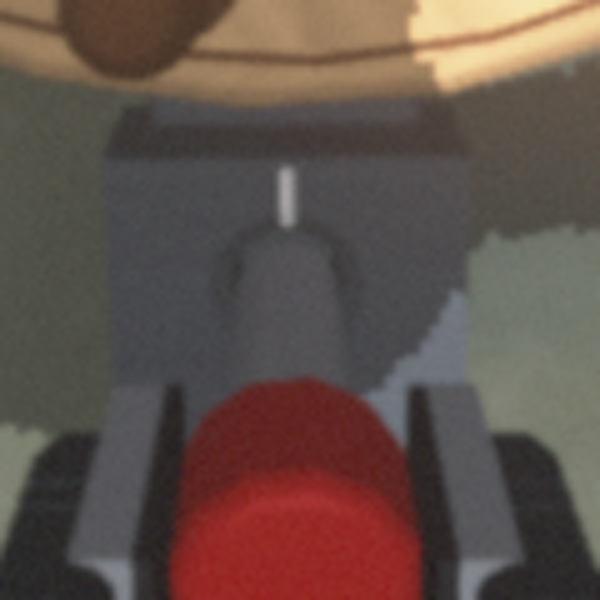

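>>> {"op": "jog_arm", "data": {
  "motion": [
    [0, -0.1, -0.2, 0, 255],
    [0, 0, -0.3, 0, 255],
    [0, 0, -0.3, 0, 255],
    [0, 0, 0, 0, 255]
  ]
}}

```text
t: 7.03
tcp_pos: [0.505, -0.1281, 0.0773]
tool_rot: [0.794, 0.608, -0.001, 0.006]
force: [-0.0, 0.5, -0.4]
finger_gap: 0.262
```

```bash
python3 - <<'E'
from foot import *
st();f=foot()
E
```

```text
t 7.03 tcp [ 0.505  -0.1281  0.0773] yaw 74.87 F [-0.01  0.54 -0.45] M [0.04 0.05 0.  ] gap 0.262 q [-0.46  0.63  1.82 -0.01  0.68 -0.19]
foot [ 0.5038 -0.1263  0.0219] axis [ 0.014 -0.01   1.   ] toolz [ 0.006 -0.01  -1.   ]
```

The foot is 8 mm into the hole with no contact force. Continuing down.

>>> {"op": "jog_arm", "data": {
  "motion": [
    [0, 0, -0.3, 0, 255],
    [0, 0, -0.3, 0, 255],
    [0, 0, -0.3, 0, 255],
    [0, 0, 0, 0, 255]
  ]
}}

```text
t: 7.37
tcp_pos: [0.5049, -0.1281, 0.0673]
tool_rot: [0.794, 0.608, -0.001, 0.006]
force: [-1.0, -0.3, -0.7]
finger_gap: 0.266
```

```bash
python3 - <<'E'
from foot import *
st();f=foot()
E
```

```text
t 7.37 tcp [ 0.5049 -0.1281  0.0673] yaw 74.86 F [-0.98 -0.29 -0.7 ] M [-0.05  0.02 -0.07] gap 0.266 q [-0.46  0.65  1.83 -0.01  0.65 -0.19]
foot [ 0.5037 -0.1263  0.0119] axis [ 0.015 -0.01   1.   ] toolz [ 0.005 -0.01  -1.   ]
```

>>> {"op": "jog_arm", "data": {
  "motion": [
    [0, 0, -0.2, 0, 255],
    [0, 0, -0.15, 0, 255],
    [0, 0, -0.1, 0, 255]
  ]
}}

```text
t: 7.62
tcp_pos: [0.5053, -0.1283, 0.0632]
tool_rot: [0.794, 0.608, -0.001, 0.006]
force: [-2.3, 1.3, 16.2]
finger_gap: 0.26
```

```bash
python3 - <<'E'
from foot import *
st();f=foot()
E
```

```text
t 7.62 tcp [ 0.5053 -0.1283  0.0632] yaw 74.87 F [-2.32  1.3  16.22] M [0.13 0.56 0.01] gap 0.26 q [-0.46  0.66  1.83 -0.01  0.64 -0.19]
foot [ 0.5041 -0.1265  0.0078] axis [ 0.014 -0.01   1.   ] toolz [ 0.006 -0.01  -1.   ]
```

The pin bottomed out at foot height 7.8 mm (home is 8 mm) with 16 N down. Releasing now.

>>> {"op": "jog_arm", "data": {
  "motion": [
    [0, 0, 0.05, 0, 170],
    [0, 0, 0, 0, 140],
    [0, 0, 0, 0, 110],
    [0, 0, 0, 0, 80],
    [0, 0, 0, 0, 80],
    [0, 0, 0, 0, 80]
  ]
}}

```text
t: 8.12
tcp_pos: [0.5064, -0.1288, 0.0644]
tool_rot: [0.794, 0.608, -0.0, 0.007]
force: [-0.6, -0.5, -0.3]
finger_gap: 0.683
```

```bash
python3 - <<'E'
from foot import *
st()
E
```

```text
t 8.12 tcp [ 0.5064 -0.1288  0.0644] yaw 74.87 F [-0.65 -0.46 -0.3 ] M [-0.01  0.02 -0.02] gap 0.683 q [-0.46  0.65  1.83 -0.01  0.64 -0.19]
```

>>> {"op": "jog_arm", "data": {
  "motion": [
    [0, 0, 1, 0, 80],
    [0, 0, 2, 0, 80],
    [0, 0, 2.5, 0, 80],
    [0, 0, 2.5, 0, 80],
    [0, 0, 1.5, 0, 80],
    [0, 0, 0, 0, 80],
    [0, 0, 0, 0, 80]
  ]
}}

```text
t: 8.7
tcp_pos: [0.5048, -0.1281, 0.1653]
tool_rot: [0.794, 0.608, -0.001, 0.006]
force: [0.1, -0.1, 0.2]
finger_gap: 0.684
```

```bash
python3 - <<'E'
from foot import *
st(); s=save('wrist','w10'); save('scene','s10'); 
E
```

```text
t 8.7 tcp [ 0.5048 -0.1281  0.1653] yaw 74.87 F [ 0.14 -0.12  0.19] M [-0.03  0.02 -0.02] gap 0.684 q [-0.46  0.48  1.77 -0.01  0.89 -0.19]
```

View pics/w10.png

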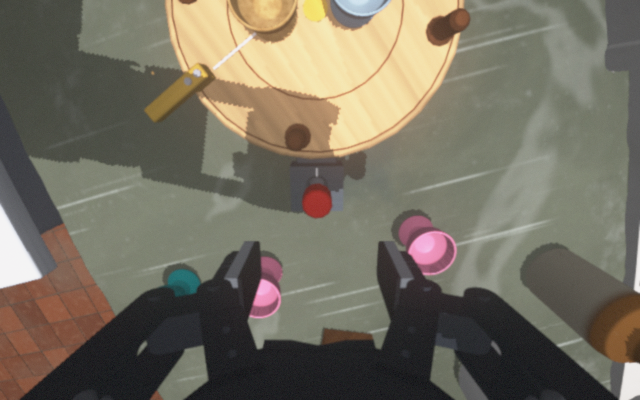

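View pics/s10.png

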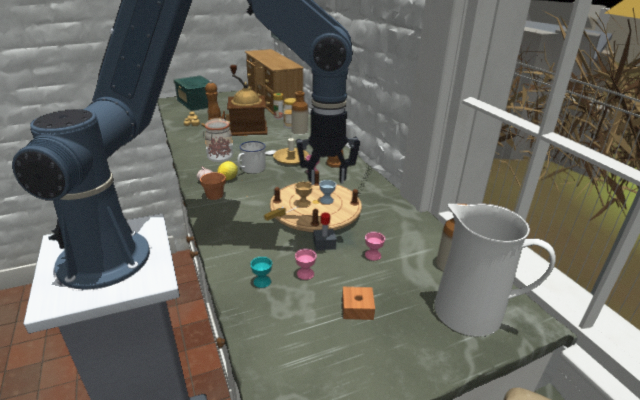

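The wrist view shows the pin seated upright in the ear, head at (317,198), with nothing else disturbed. Now measuring post_2 (wrist about (448,25)) and the axle from this view.

```bash
python3 - <<'E'
from foot import *
from scipy.optimize import least_squares
s=load('w10'); I=s['img']
t=save('top','t10')
cv2.imwrite('pics/c10.png',np.hstack([cv2.resize(I[0:60,410:490,::-1],None,fx=5,fy=5,interpolation=cv2.INTER_CUBIC),cv2.resize(I[115:175,270:350,::-1],None,fx=5,fy=5,interpolation=cv2.INTER_CUBIC)]))
hsv=cv2.cvtColor(I,cv2.COLOR_RGB2HSV); H,S,V=[hsv[...,i].astype(int) for i in range(3)]
m=((H>8)&(H<25)&(S>60)&(V>60)).astype(np.uint8); m[170:]=0; m[:,:160]=0; m[:,480:]=0
cs=max(cv2.findContours(m,cv2.RETR_EXTERNAL,cv2.CHAIN_APPROX_NONE)[0],key=cv2.contourArea).reshape(-1,2)
cs=cs[(cs[:,1]>4)]
P=onz(s,cs,.03)
r=least_squares(lambda p:np.hypot(P[:,0]-p[0],P[:,1]-p[1])-.125,[.54,.017],loss='soft_l1',f_scale=.001); print('axle',r.x,np.median(abs(r.fun)))
E
```

```text
axle [0.54085419 0.01916927] 0.0018357166067646813
```

View pics/c10.png

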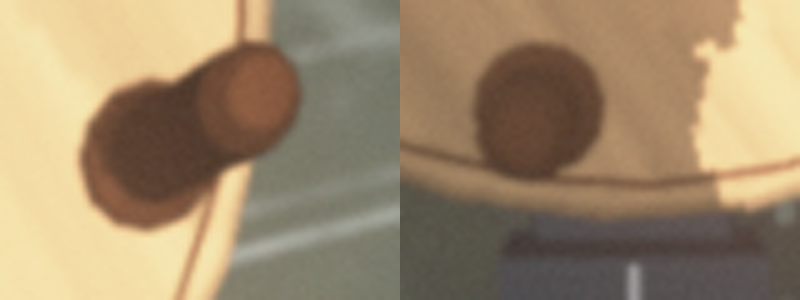

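View pics/t10.png

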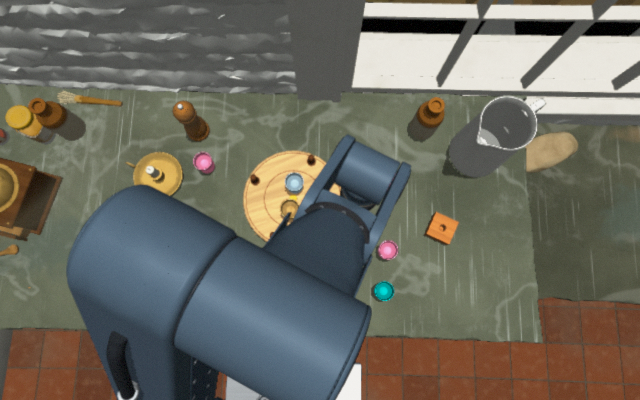

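```bash
python3 - <<'E'
from foot import *
s=load('w10'); A=np.array([.541,.019])
for n,u,z in [('p2top',(460,19.4),.072),('p2foot',(440,30.6),.033),('p1foot',(298,136.4),.033),('pinhead',(317,202),.086)]:
    p=onz(s,[u],z)[0,:2]; d=p-A; print(n,p,np.hypot(*d),np.degrees(np.arctan2(d[1],d[0])))
t=load('t10'); b=np.array([.003,.0045])
for n,u in [('p2',(311,160.5)),('p3',(254.3,180))]:
    p=onz(t,[u],.066)[0,:2]+b; d=p-A; print(n,p,np.hypot(*d),np.degrees(np.arctan2(d[1],d[0])))
E
```

```text
p2top [ 0.63607066 -0.02535778] 0.10490968644002657 -25.01267120582674
p2foot [ 0.63706009 -0.02493997] 0.10563267853779125 -24.58038564153822
p1foot [ 0.49987509 -0.07821897] 0.10555939996827324 -112.92900655045807
pinhead [ 0.50446759 -0.12497836] 0.1485408562161669 -104.23749866317053
p2 [ 0.62996279 -0.02464698] 0.09909307405287028 -26.13352273900787
p3 [0.57758979 0.11097679] 0.09898758755667544 68.30657367206231
```

>>> {"op": "jog_arm", "data": {
  "motion": [
    [1.5, 0.9, 0, -2, 255],
    [2.6, 1.6, 0, -2, 255],
    [2.6, 1.6, 0, -2, 255],
    [2.6, 1.6, 0, -2, 255],
    [1.6, 1.0, 0, -1, 255],
    [0.2, 0.1, 0, 0, 255],
    [0, 0, 0, 0, 255],
    [0, 0, 0, 0, 255]
  ]
}}

```text
t: 9.52
tcp_pos: [0.6111, -0.055, 0.1511]
tool_rot: [0.842, 0.539, -0.009, -0.006]
force: [0.7, 0.8, -0.2]
finger_gap: 0.001
```

```bash
python3 - <<'E'
from foot import *
st(); save('wrist','w11')
E
```

```text
t 9.52 tcp [ 0.6111 -0.055   0.1511] yaw 65.29 F [ 0.71  0.82 -0.21] M [-0.02 -0.02  0.04] gap 0.001 q [-0.27  0.62  1.52 -0.01  1.03  0.17]
```

View pics/w11.png

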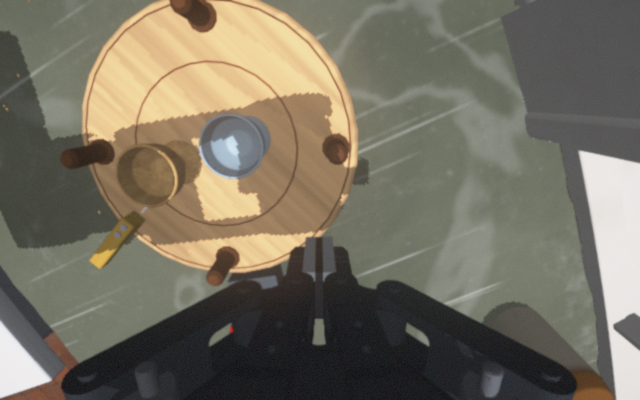

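The wrist view now shows the whole platter, with post_2 at (337,148) straight ahead of the shut fingers and both cups standing. Quick recheck of the axle, post and lug angle before going down.

```bash
python3 - <<'E'
from foot import *
from scipy.optimize import least_squares
s=load('w11'); I=s['img']
hsv=cv2.cvtColor(I,cv2.COLOR_RGB2HSV); H,S,V=[hsv[...,i].astype(int) for i in range(3)]
m=((H>8)&(H<25)&(S>60)&(V>60)).astype(np.uint8); m[275:]=0; m[:,:80]=0; m[:,365:]=0
cs=max(cv2.findContours(m,cv2.RETR_EXTERNAL,cv2.CHAIN_APPROX_NONE)[0],key=cv2.contourArea).reshape(-1,2)
P=onz(s,cs,.03)
r=least_squares(lambda p:np.hypot(P[:,0]-p[0],P[:,1]-p[1])-.125,[.54,.017],loss='soft_l1',f_scale=.001); print('axle',r.x,np.median(abs(r.fun)))
A=r.x
for n,u,z in [('p2foot',(336.5,147),.033),('lug tip',(99.5,263),.045),('lug root',(132,218),.05)]:
    p=onz(s,[u],z)[0,:2]; d=p-A; print(n,p,np.hypot(*d),np.degrees(np.arctan2(d[1],d[0])))
E
```

```text
axle [0.54122377 0.01592165] 0.0027034890167898923
p2foot [ 0.63832575 -0.02441958] 0.10514851140632601 -22.560546358223363
lug tip [ 0.38792987 -0.02881226] 0.1596876383921703 -163.73180925665918
lug root [ 0.45014055 -0.0036271 ] 0.09315742008570378 -167.8866491228902
```

>>> {"op": "jog_arm", "data": {
  "motion": [
    [0.8, -0.1, -1.5, 0, 255],
    [0, 0, -2.2, 0, 255],
    [0, 0, -2.2, 0, 255],
    [0, 0, -1.5, 0, 255],
    [0, 0, 0, 0, 255],
    [0, 0, 0, 0, 255]
  ]
}}

```text
t: 10.07
tcp_pos: [0.6118, -0.0608, 0.0748]
tool_rot: [0.844, 0.537, -0.012, -0.008]
force: [0.0, -0.1, -0.6]
finger_gap: -0.002
```

```bash
python3 - <<'E'
from foot import *
st()
E
```

```text
t 10.07 tcp [ 0.6118 -0.0608  0.0748] yaw 64.95 F [ 0.01 -0.06 -0.65] M [-0.02 -0.   -0.  ] gap -0.002 q [-0.28  0.73  1.55 -0.01  0.89  0.17]
```

>>> {"op": "jog_arm", "data": {
  "motion": [
    [0.5, 0.1, -1, 0, 255],
    [0.3, 0, -1, 0, 255],
    [0, 0, -0.8, 0, 255],
    [0, 0, 0, 0, 255],
    [0, 0, 0, 0, 255]
  ]
}}

```text
t: 10.48
tcp_pos: [0.6213, -0.0616, 0.0472]
tool_rot: [0.844, 0.536, -0.011, -0.006]
force: [1.3, 0.5, -0.7]
finger_gap: -0.004
```

```bash
python3 - <<'E'
from foot import *
st();s=save('wrist','w12')
E
```

```text
t 10.48 tcp [ 0.6213 -0.0616  0.0472] yaw 64.84 F [ 1.26  0.46 -0.67] M [-0.04 -0.03  0.02] gap -0.004 q [-0.27  0.78  1.54 -0.01  0.85  0.17]
```

View pics/w12.png

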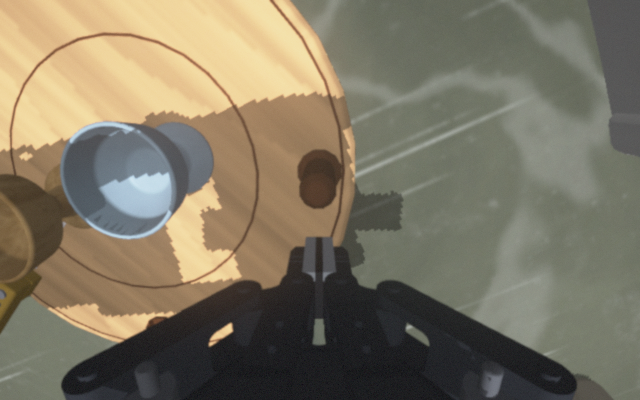

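Post_2 is dead ahead at (319,185). Starting the push gently.

>>> {"op": "jog_arm", "data": {
  "motion": [
    [0.2, 0.5, 0, 0, 255],
    [0.2, 0.5, 0, 0, 255],
    [0.2, 0.5, 0, 1, 255],
    [0.15, 0.4, 0, 2, 255],
    [0.1, 0.4, 0, 2, 255]
  ]
}}

```text
t: 10.95
tcp_pos: [0.6315, -0.0374, 0.0489]
tool_rot: [0.818, 0.575, -0.01, -0.004]
force: [0.8, -2.0, -0.7]
finger_gap: -0.0
```

```bash
python3 - <<'E'
from foot import *
st();s=save('wrist','w13')
E
```

```text
t 10.95 tcp [ 0.6315 -0.0374  0.0489] yaw 70.14 F [ 0.84 -2.01 -0.75] M [-0.25 -0.07 -0.01] gap -0.0 q [-0.23  0.78  1.52 -0.01  0.86  0.12]
```

View pics/w13.png

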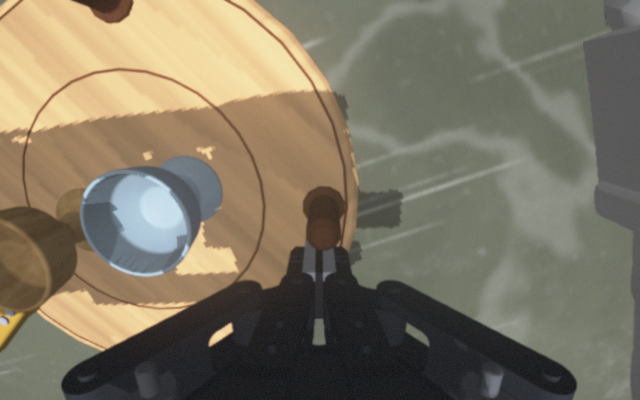

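>>> {"op": "jog_arm", "data": {
  "motion": [
    [0.22, 0.4, 0, 2.5, 255],
    [0.25, 0.48, 0, 3, 255],
    [0.22, 0.5, 0, 3, 255],
    [0.2, 0.5, 0, 3, 255],
    [0.17, 0.5, 0, 3, 255],
    [0.14, 0.5, 0, 3, 255],
    [0.1, 0.4, 0, 2.5, 255],
    [0.05, 0.3, 0, 1.5, 255]
  ]
}}

```text
t: 11.67
tcp_pos: [0.6451, 0.0021, 0.0498]
tool_rot: [0.688, 0.725, -0.013, -0.001]
force: [1.0, -1.4, 0.3]
finger_gap: 0.001
```

```bash
cat > psi.py <<'E'
from foot import *
a=st(); d=a['tcp_pos'][:2]-[.541,.0175]; print('r',np.hypot(*d),'psi',np.degrees(np.arctan2(d[1],d[0])))
p=np.degrees(np.arctan2(d[1],d[0])); f=a['force']; u=np.array([-np.sin(np.radians(p+10)),np.cos(np.radians(p+10))]); print('tangential force on tool',f[:2]@u)
E
python3 psi.py; python3 - <<'E'
from foot import *
save('wrist','w14')
E
```

```text
t 11.67 tcp [0.6451 0.0021 0.0498] yaw 93.03 F [ 1.03 -1.42  0.3 ] M [-0.18 -0.01 -0.02] gap 0.001 q [-0.16  0.79  1.49 -0.03  0.88 -0.2 ]
r 0.1051848581582745 psi -8.40681952396642
tangential force on tool -1.4476222091944002
```

View pics/w14.png

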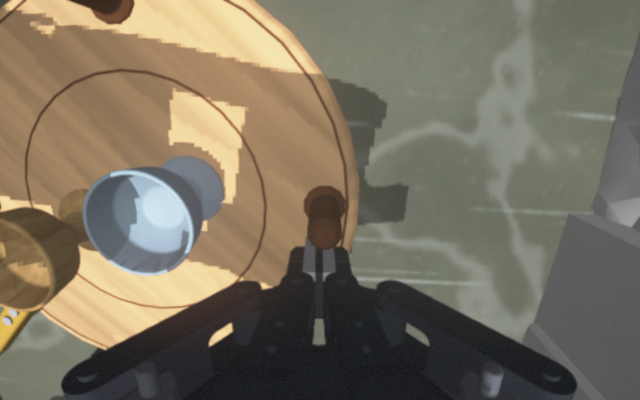

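Contact is steady at about 1.4 N tangential, and the cups are riding along upright. About 23° to go, slowing down.

>>> {"op": "jog_arm", "data": {
  "motion": [
    [0.05, 0.4, 0, 2.2, 255],
    [0.03, 0.45, 0, 2.4, 255],
    [0, 0.45, 0, 2.4, 255],
    [-0.02, 0.4, 0, 2.2, 255],
    [-0.03, 0.25, 0, 1.5, 255],
    [0, 0.1, 0, 0.6, 255]
  ]
}}

```text
t: 12.22
tcp_pos: [0.6459, 0.0236, 0.0504]
tool_rot: [0.611, 0.792, -0.013, 0.001]
force: [-0.6, -1.7, -0.0]
finger_gap: 0.0
```

```bash
python3 psi.py; python3 - <<'E'
from foot import *
save('scene','s15');save('wrist','w15')
I=load('s15')['img']; cv2.imwrite('pics/c15.png',cv2.resize(I[160:260,250:380,::-1],None,fx=5,fy=5,interpolation=cv2.INTER_CUBIC))
E
```

```text
t 12.22 tcp [0.6459 0.0236 0.0504] yaw 104.74 F [-0.64 -1.65 -0.03] M [-0.18 -0.02  0.04] gap 0.0 q [-0.13  0.79  1.49 -0.03  0.88 -0.36]
r 0.10509917094129607 psi 3.338910343414127
tangential force on tool -1.4592488417889509
```

View pics/c15.png

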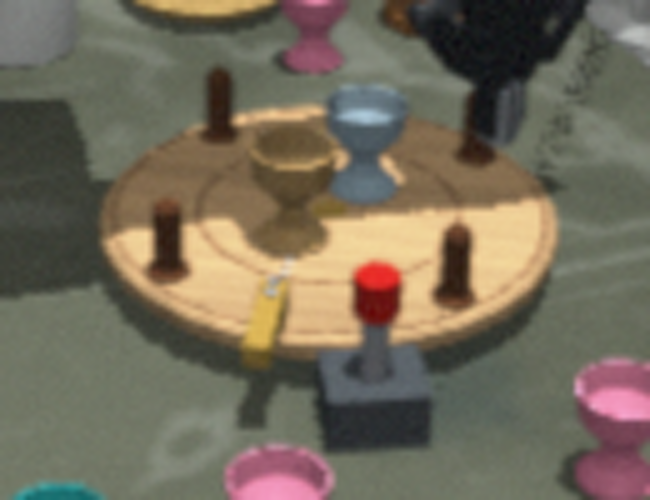

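The scene crop shows both cups standing and the pin upright, with the lug at (265,320) still about 30–40 mm short of the pin.

>>> {"op": "jog_arm", "data": {
  "motion": [
    [-0.02, 0.25, 0, 1.4, 255],
    [-0.03, 0.25, 0, 1.4, 255],
    [-0.03, 0.25, 0, 1.4, 255],
    [-0.03, 0.15, 0, 1, 255],
    [0, 0.1, 0, 0.5, 255]
  ]
}}

```text
t: 12.73
tcp_pos: [0.6451, 0.0332, 0.0505]
tool_rot: [0.568, 0.823, -0.013, 0.002]
force: [-0.9, -1.3, -1.2]
finger_gap: 0.005
```

```bash
python3 psi.py; python3 - <<'E'
from foot import *
save('scene','s16')
I=load('s16')['img']; cv2.imwrite('pics/c16.png',cv2.resize(I[160:260,250:380,::-1],None,fx=5,fy=5,interpolation=cv2.INTER_CUBIC))
E
```

```text
t 12.73 tcp [0.6451 0.0332 0.0505] yaw 110.78 F [-0.87 -1.3  -1.2 ] M [-0.24 -0.02  0.03] gap 0.005 q [-0.11  0.79  1.49 -0.03  0.87 -0.45]
r 0.10528670055058142 psi 8.58052800446921
tangential force on tool -0.9513739695586146
```

View pics/c16.png

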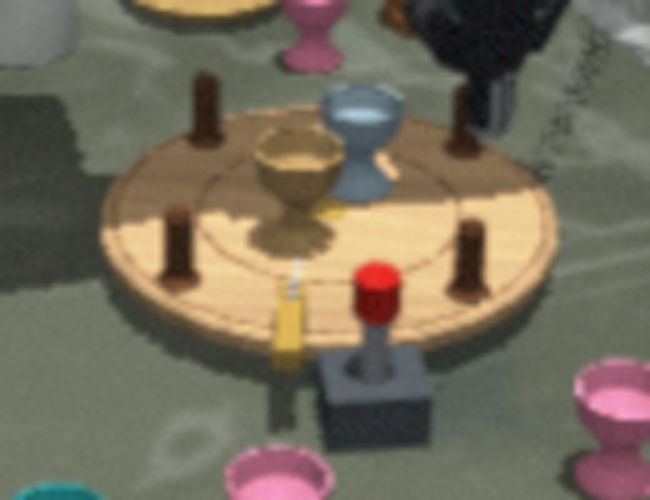

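>>> {"op": "jog_arm", "data": {
  "motion": [
    [-0.03, 0.25, 0, 1.4, 255],
    [-0.04, 0.25, 0, 1.4, 255],
    [-0.05, 0.25, 0, 1.4, 255],
    [-0.05, 0.15, 0, 1, 255],
    [0, 0.05, 0, 0.3, 255]
  ]
}}

```text
t: 13.2
tcp_pos: [0.6431, 0.0438, 0.0506]
tool_rot: [0.524, 0.852, -0.013, 0.003]
force: [0.4, -0.4, -0.2]
finger_gap: -0.001
```

```bash
python3 psi.py; python3 - <<'E'
from foot import *
save('scene','s17')
I=load('s17')['img']; cv2.imwrite('pics/c17.png',cv2.resize(I[160:260,250:380,::-1],None,fx=5,fy=5,interpolation=cv2.INTER_CUBIC))
E
```

```text
t 13.2 tcp [0.6431 0.0438 0.0506] yaw 116.85 F [ 0.39 -0.36 -0.25] M [-0.19  0.   -0.01] gap -0.001 q [-0.09  0.79  1.5  -0.03  0.87 -0.54]
r 0.10539317321187822 psi 14.423992145914688
tangential force on tool -0.4931597823302305
```

View pics/c17.png

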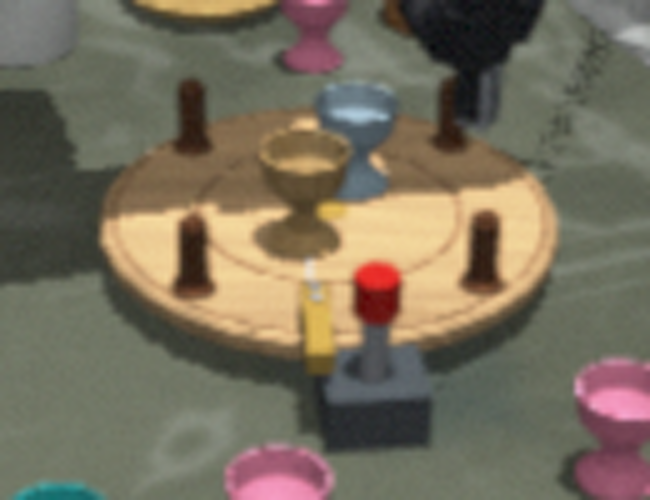

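About 5° left by the crop: lug edge at 334, pin edge at 362. Creeping.

>>> {"op": "jog_arm", "data": {
  "motion": [
    [-0.05, 0.15, 0, 0.9, 255],
    [-0.05, 0.15, 0, 0.9, 255],
    [-0.03, 0.12, 0, 0.7, 255],
    [0, 0.02, 0, 0, 255]
  ]
}}

```text
t: 13.58
tcp_pos: [0.6418, 0.0485, 0.0507]
tool_rot: [0.503, 0.864, -0.013, 0.003]
force: [-0.8, -1.4, -0.8]
finger_gap: 0.0
```

```bash
python3 psi.py
```

```text
t 13.58 tcp [0.6418 0.0485 0.0507] yaw 119.6 F [-0.84 -1.43 -0.83] M [-0.18 -0.04  0.03] gap 0.0 q [-0.09  0.79  1.5  -0.03  0.86 -0.58]
r 0.10551143764579662 psi 17.112816328260323
tangential force on tool -0.8900441246701625
```

>>> {"op": "jog_arm", "data": {
  "motion": [
    [-0.04, 0.1, 0, 0.5, 255],
    [-0.03, 0.1, 0, 0.5, 255],
    [0, 0.02, 0, 0, 255]
  ]
}}

```text
t: 13.83
tcp_pos: [0.6411, 0.0509, 0.0507]
tool_rot: [0.495, 0.869, -0.013, 0.003]
force: [0.3, -1.5, -1.3]
finger_gap: 0.003
```

```bash
python3 psi.py
```

```text
t 13.83 tcp [0.6411 0.0509 0.0507] yaw 120.72 F [ 0.27 -1.5  -1.25] M [-0.19 -0.05 -0.  ] gap 0.003 q [-0.08  0.78  1.5  -0.03  0.86 -0.6 ]
r 0.10546467413522781 psi 18.43708279419889
tangential force on tool -1.452853941569171
```

>>> {"op": "jog_arm", "data": {
  "motion": [
    [-0.04, 0.08, 0, 0.5, 255],
    [0, 0.02, 0, 0, 255]
  ]
}}

```text
t: 14.0
tcp_pos: [0.6407, 0.0519, 0.0507]
tool_rot: [0.49, 0.871, -0.013, 0.004]
force: [0.4, -1.0, -0.7]
finger_gap: -0.001
```

```bash
python3 psi.py;  python3 - <<'E'
from foot import *
save('scene','s18')
I=load('s18')['img']; cv2.imwrite('pics/c18.png',cv2.resize(I[160:260,250:380,::-1],None,fx=5,fy=5,interpolation=cv2.INTER_CUBIC))
E
```

```text
t 14.0 tcp [0.6407 0.0519 0.0507] yaw 121.26 F [ 0.44 -0.95 -0.67] M [-0.18  0.05 -0.01] gap -0.001 q [-0.08  0.78  1.5  -0.03  0.86 -0.6 ]
r 0.10552175855029422 psi 19.050853864850062
tangential force on tool -1.0445790496443839
```

View pics/c18.png

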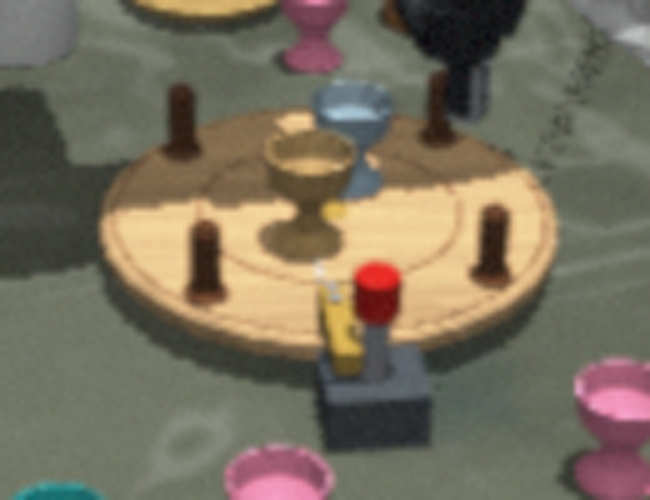

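The crop shows the lug edge at (360,345) almost touching the pin. Creeping under 1 mm at a time; the moment Mx (about -0.18 at free-turning drag) makes a cleaner gauge.

>>> {"op": "jog_arm", "data": {
  "motion": [
    [-0.03, 0.07, 0, 0.3, 255],
    [0, 0, 0, 0, 255]
  ]
}}

```text
t: 14.22
tcp_pos: [0.6406, 0.0526, 0.0508]
tool_rot: [0.488, 0.873, -0.013, 0.004]
force: [-0.1, 0.3, 0.2]
finger_gap: 0.002
```

```bash
python3 psi.py
```

```text
t 14.22 tcp [0.6406 0.0526 0.0508] yaw 121.57 F [-0.1   0.33  0.23] M [-0.09  0.01  0.  ] gap 0.002 q [-0.08  0.78  1.5  -0.03  0.86 -0.61]
r 0.10556880102223529 psi 19.427171532390922
tangential force on tool 0.33964675923604487
```

>>> {"op": "jog_arm", "data": {
  "motion": [
    [-0.03, 0.08, 0, 0.3, 255]
  ]
}}

```text
t: 14.3
tcp_pos: [0.6405, 0.0529, 0.0508]
tool_rot: [0.485, 0.874, -0.013, 0.004]
force: [1.8, -5.1, -0.9]
finger_gap: 0.003
```

```bash
python3 psi.py
```

```text
t 14.3 tcp [0.6405 0.0529 0.0508] yaw 121.91 F [ 1.77 -5.05 -0.91] M [-0.76 -0.15  0.01] gap 0.003 q [-0.08  0.78  1.5  -0.04  0.86 -0.61]
r 0.1056416213510884 psi 19.596125021205378
tangential force on tool -5.266513369677744
```

>>> {"op": "jog_arm", "data": {
  "motion": [
    [-0.03, 0.07, 0, 0.3, 255]
  ]
}}

```text
t: 14.38
tcp_pos: [0.6406, 0.0529, 0.0508]
tool_rot: [0.483, 0.876, -0.013, 0.005]
force: [1.6, -4.1, -1.2]
finger_gap: -0.003
```

```bash
python3 psi.py
```

```text
t 14.38 tcp [0.6406 0.0529 0.0508] yaw 122.26 F [ 1.62 -4.13 -1.16] M [-0.69 -0.18  0.03] gap -0.003 q [-0.08  0.78  1.5  -0.04  0.86 -0.62]
r 0.10570162712030388 psi 19.565957574074755
tangential force on tool -4.396983282041178
```

The stop is felt: about 5 N and the tool no longer advances. One slightly firmer step to confirm it is the solid stop.

>>> {"op": "jog_arm", "data": {
  "motion": [
    [-0.04, 0.11, 0, 0, 255]
  ]
}}

```text
t: 14.47
tcp_pos: [0.6406, 0.053, 0.0508]
tool_rot: [0.482, 0.876, -0.014, 0.006]
force: [1.7, -6.4, -0.3]
finger_gap: 0.003
```

```bash
python3 psi.py
```

```text
t 14.47 tcp [0.6406 0.053  0.0508] yaw 122.31 F [ 1.73 -6.42 -0.27] M [-0.93 -0.15  0.03] gap 0.003 q [-0.08  0.78  1.51 -0.04  0.85 -0.62]
r 0.10574567264900729 psi 19.613427903003466
tangential force on tool -6.432012109113295
```

It's firm at 6.4 N with 0.1 mm advance. Backing straight off, then up.

>>> {"op": "jog_arm", "data": {
  "motion": [
    [0.1, -0.3, 0, 0, 255],
    [0.2, -0.5, 0, 0, 255],
    [0.2, -0.5, 0, 0, 255],
    [0, -0.2, 0.5, 0, 255],
    [0, 0, 2, 0, 255],
    [0, 0, 3, 0, 255],
    [0, 0, 3, 0, 255],
    [0, 0, 2.5, 0, 255],
    [0, 0, 1, 0, 255],
    [0, 0, 0, 0, 255]
  ]
}}

```text
t: 15.3
tcp_pos: [0.6425, 0.0389, 0.175]
tool_rot: [0.484, 0.875, -0.012, 0.0]
force: [0.5, 0.2, 0.4]
finger_gap: -0.002
```

```bash
python3 psi.py;  python3 - <<'E'
from foot import *
save('scene','s19');save('wrist','w19');save('top','t19')
I=load('s19')['img']; cv2.imwrite('pics/c19.png',cv2.resize(I[160:260,250:380,::-1],None,fx=5,fy=5,interpolation=cv2.INTER_CUBIC))
E
```

```text
t 15.3 tcp [0.6425 0.0389 0.175 ] yaw 122.11 F [0.49 0.2  0.44] M [ 0.    0.04 -0.04] gap -0.002 q [-0.1   0.62  1.43 -0.03  1.1  -0.65]
r 0.10375183427575667 psi 11.887868081573135
tangential force on tool 0.002706091715914964
```

View pics/c19.png

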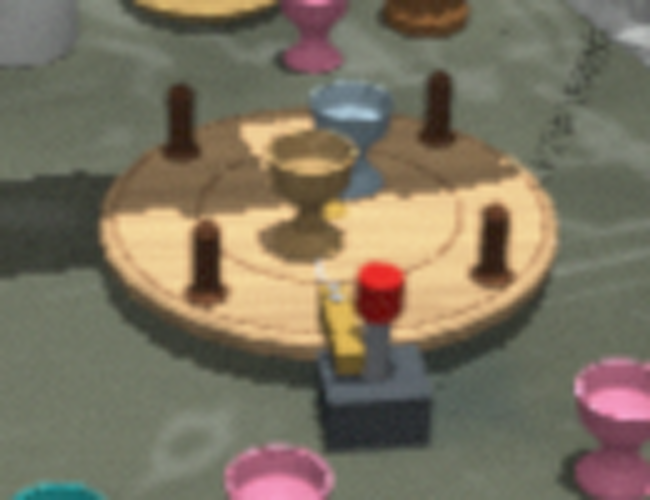

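View pics/w19.png

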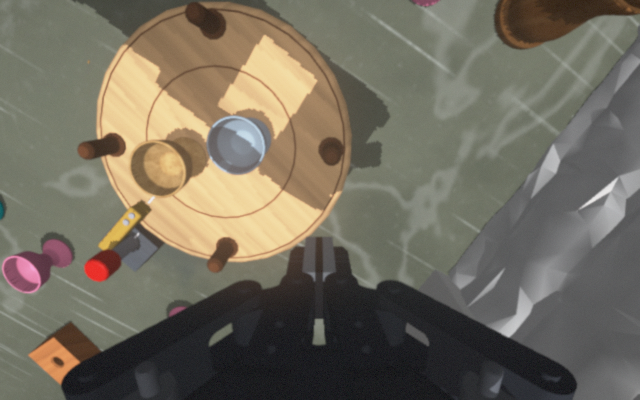

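View pics/t19.png

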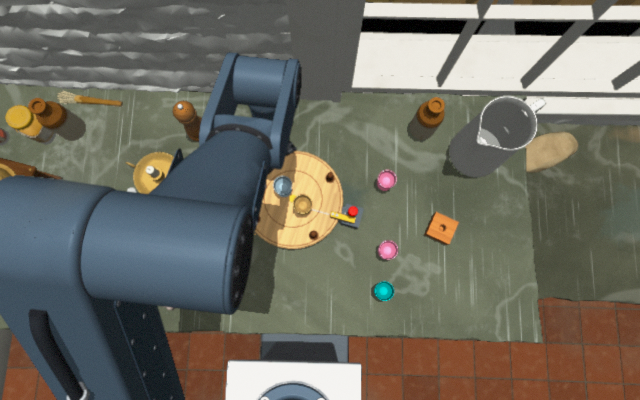

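The crop shows the lug at (345,340) touching the pin shaft at (375,345). The pin is home with only its small play lean, both cups are standing, and the pink and turquoise cups and the bottle haven't moved. One last check on head height, then hand in.

```bash
python3 - <<'E'
from foot import *
t=load('t19'); hsv=cv2.cvtColor(t['img'],cv2.COLOR_RGB2HSV); H,S,V=[hsv[...,i].astype(int) for i in range(3)]
red=((H<4)|(H>176))&(S>190)&(V>100); red[:,:330]=0; red[:,380:]=0; red[:190]=0;red[230:]=0
for c,s_ in comp(red,15): print('head top',c,onz(t,c,.086),dep(t,c))
a=sense(); print('t',a['t'],'qd',abs(a['qd']).max())
E
```

```text
head top [352.4 211. ] [[ 0.50148391 -0.13043489  0.086     ]] [[ 0.50156267 -0.1304677   0.08552034]]
t 15.45 qd 0.025119407987038878
```

```bash
python3 -c "
from station import *
print(sign_off())"
```

```text
the job is handed in; nothing more can be done
None
```

The index pin is home in the ear and the lug is resting against it. I handed the job in at about 15.5 s with the arm raised clear.

- **Pin:** I gripped it by its head, lifted it from the block and lowered it into the ear hole. It bottomed out with the foot at 7.8 mm (8 mm is home) under about 16 N. Its head top last read 85.5 mm against 86 mm expected, so it is seated, with at most a small lean from the play in its hole.
- **Turntable:** I pushed post_2 anticlockwise with the fingers shut. The drag was about 1–1.5 N until the stop was felt at about 5 N. A confirming step reached 6.4 N with only 0.1 mm of movement, and then I backed off and raised the arm.
- **Last pictures:** The lug is against the pin, both egg cups are standing, and the bystanders in view have not moved; the arm hid part of the left side from above.
- **Disagreements:**
    - The top and wrist cameras differed by 3–5 mm, so I set the insertion by the wrist view.
    - The lug's measured angle differed from the one implied by the posts by about 5°, so I found the stop by force.

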